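# Roll down the seal bar of an incubation tray

### The arm

A 6-joint arm with a two-finger parallel gripper is mounted at the origin on a cart in front of the work surface, level with it; the furniture and walls round the work are solid. World frame = base frame: x ahead of the robot, y to its left, z up, the work surface at z = 0. Lengths are in m, angles in rad, forces in N, time in s.
With the tool pointing down it reaches from about 0.375 to 0.9 m from the base axis. Payload 3.1 kg.
Tool frame: the origin (TCP) lies at the very end of the fingers, on their centre line; the grasp point (between the pads) lies 19 mm behind it (env.hold_point_z is the distance from the TCP to the grasp point, in m); y points along the fingers, x is the direction in which the jaws open and shut, and the axes are right-handed (so a half turn about y gives the same grasp; the last joint's range is limited). The gripper opens to 85 mm and grips with 20 to 120 N. Pads are 22 mm wide; open, the fingers measure 114 mm over their backs; the gripper's body (76 mm by 85 mm) begins 54 mm behind the grasp point. The pads swing forward as they close: fully open they stand 13 mm farther back than shut.
Start: joints at [1.091, 0.527, 1.433, -0, 1.181, -0.178], TCP at [0.185, 0.597, 0.231] pointing down, gripper open.
Joint ranges: [-3.08, 3.08], [-0.75, 2.2], [0.22, 2.44], [-1.43, 4.57], [0, 2.65], [-2.85, 2.85]. Speed limits (rad/s): [2.79, 2.79, 3.14, 3.14, 3.14, 3.14].

### API

Orientations are given as a unit quaternion [x, y, z, w].
In Python, from bench import env, hand, imaging, job gives the robot as it stands. Calls block until the motion is done:
- env.reach(position, orientation): joint-space move of the TCP to a pose.
- env.servo_line(position, orientation=None, vel=0.15, until_force=None): straight line of the TCP; orientation=None keeps the orientation; vel is the mean speed in m/s. With until_force (N) it stops when the force on the tool has changed by that much, and returns True; else False.
- env.movej(angles): joint-space move.
- hand.open_jaws() and hand.close(f_grip=None): open the fingers fully, or close them until they stop; f_grip is the grip in N (None keeps the last).
- env.sleep(seconds).
- env.solve_ik(position, orientation): joint angles nearest the present ones, or None.
- imaging.capture(name): name is "scene" or "top" or "wrist"; returns a dict with "frame" (384x512x3 uint8, red, green, blue), "depth" (384x512 float32, m along the optical axis (not along the pixel's ray), 0 where there is no reading), "vertical_fov" (degrees; the focal length in pixels is half the picture's height over the tangent of half this angle, whatever the lens; pixels are square), "cx", "cy" (the principal point, pixels), "distortion" ([k1, k2, p1, p2, k3] as OpenCV has them; the pictures are not rectified), "R" (3x3) and "t" (3): a world point X has camera coordinates R X + t; the wrist camera has in their place "tool_from_camera" (4x4, takes a point from camera to tool coordinates, whose origin is the TCP and whose axes are the tool frame's). Camera axes: x right, y down, z forward; pixel columns grow to the right and rows downward; lengths in m; the calibration is good to about 2 mm. A picture is of the moment at which its call begins: read the wrist's pose just before it.
A pose or a line that the arm cannot do raises env.PlanningError and nothing moves.
- job.hand_in(): hands the job in, once; it reports no verdict.
Readings, each from a call of its own:
- env.current_clock(): time.
- env.current_qpos(): joint angles.
- env.current_joint_vel(): joint speeds.
- env.current_joint_efforts(): joint torques, N m.
- env.current_position(): TCP position.
- env.current_eef_rot(): TCP orientation.
- env.current_force(): force on the tool from outside, world axes, zero at the start.
- env.current_wrist_torque(): the same for the moment, N m.
- env.current_grip_width(): finger opening in m.
Only numpy, scipy, OpenCV 4.12 (cv2) and the standard library are available. Lean on these libraries where they do the work, as an engineer would, in place of code of your own. Each camera call takes 0.05 s, during which the arm holds its last target. There are 200 camera calls.

### The job

Close the incubation tray's seal: take the hand roller from its stand and roll it with firm pressure along the orange seal bar, from the dark clamp block to the far end, until every link is fully down. Only the roller may press on the tray. Then put the roller back upright in its stand, fully down on it, and leave the other things where they are.

Things in the scene. Friction and masses are not known exactly. Their poses are not given: they have to be found in the camera images.
- seal_tray: White incubation tray fixed to the bench, 204 x 104 x 22 mm. An orange seal bar of seven rigid links in an aluminium channel (rails to z = 30 mm) runs along one long edge. Origin: on the bench under the middle of the bar; x runs along the bar from dark steel clamp block to white end block, z up; the tub lies to -y (y = +18 to -86 mm). Tops of both blocks and of seated links: z = 36 mm.
- bar_start (a point): Centre of the top of the dark steel clamp block (21.5 mm long, 24 mm wide, at tray x = -88.5 mm), where rolling begins; axes as the tray.
- bar_end (a point): Centre of the top of the white block (21.5 mm long, 24 mm wide, at tray x = +88.5 mm) at the far end of the bar; axes as the tray.
- link1 (a joint): Height in m by which orange link 1 of 7 (counted from the clamp block; 20.5 mm long, 22 mm wide, centred at tray x = -66 mm) stands proud of the blocks: 0 = fully down, up to 0.007. A stiff sliding fit: it takes about 6 N to push down and stays where it is left.
- link2 (a joint): Height in m by which orange link 2 of 7 (counted from the clamp block; 20.5 mm long, 22 mm wide, centred at tray x = -44 mm) stands proud of the blocks: 0 = fully down, up to 0.007. A stiff sliding fit: it takes about 6 N to push down and stays where it is left.
- link3 (a joint): Height in m by which orange link 3 of 7 (counted from the clamp block; 20.5 mm long, 22 mm wide, centred at tray x = -22 mm) stands proud of the blocks: 0 = fully down, up to 0.007. A stiff sliding fit: it takes about 6 N to push down and stays where it is left.
- link4 (a joint): Height in m by which orange link 4 of 7 (counted from the clamp block; 20.5 mm long, 22 mm wide, centred at tray x = 0 mm) stands proud of the blocks: 0 = fully down, up to 0.007. A stiff sliding fit: it takes about 6 N to push down and stays where it is left.
- link5 (a joint): Height in m by which orange link 5 of 7 (counted from the clamp block; 20.5 mm long, 22 mm wide, centred at tray x = 22 mm) stands proud of the blocks: 0 = fully down, up to 0.007. A stiff sliding fit: it takes about 6 N to push down and stays where it is left.
- link6 (a joint): Height in m by which orange link 6 of 7 (counted from the clamp block; 20.5 mm long, 22 mm wide, centred at tray x = 44 mm) stands proud of the blocks: 0 = fully down, up to 0.007. A stiff sliding fit: it takes about 6 N to push down and stays where it is left.
- link7 (a joint): Height in m by which orange link 7 of 7 (counted from the clamp block; 20.5 mm long, 22 mm wide, centred at tray x = 66 mm) stands proud of the blocks: 0 = fully down, up to 0.007. A stiff sliding fit: it takes about 6 N to push down and stays where it is left.
- roller: Hand roller, 0.32 kg. Origin: bottom of the unloaded wheel; z up the handle, rolls along x, axle along y (same if half turned). Rubber wheel radius 25, 34 wide, 46 mm over the fork; plate 44 (x) x 70 (y) mm at z = 66 to 74; green handle 36 (x) x 32 (y) mm at z = 74 to 140. The wheel is sprung up towards the plate: 5 N to start, plus 1 N per mm, 12 mm of travel, then solid.
- roller_wheel (a joint): Turn of the roller's wheel about its axle in rad, 0 at the start, either sign, unlimited, nearly free; 25 mm of rolling is 1 rad.
- roller_stand: Grey stand fixed to the bench, 90 (x) x 120 (y) mm. Origin: centre of its underside. Two cheeks along x (y = 29 to 42 mm either side, top z = 76 mm) carry the ends of the roller's plate; the wheel hangs between them. Seated, the roller's origin is 10 mm above the stand's, axes parallel (or half turned). Lips 6 mm high leave the plate 7 mm of play each way.
- petri_2: Covered petri dish with cream-coloured filling, 90 mm across, 16 mm high, bystander. Origin: centre of its underside.
- bench_timer: White bench timer lying face up, 66 x 66 x 17 mm, bystander. Origin: centre of its underside.
- tip_rack: Yellow pipette tip rack, 87 x 125 x 63 mm, bystander. Origin: centre of its underside.
- sample_jar: Sample jar with yellow lid, 60 mm across, 62 mm high, bystander. Origin: centre of its underside.

How it is judged:
By the outcome, as a careful person would: the job done as asked, in the order asked, and still so for the second after the job is handed in, with the robot touching nothing.
It also fails if it takes over 72 s, if anything falls off the work surface, if the arm or the gripper's body presses on something with over 40 N, if the wrist force passes 120 N, or if a joint passes its speed limit or range.

## Working session

There is one attempt and no reset: what is moved stays moved. The work goes in short steps, each a Python script; the robot and the scene stay as the last script left them, time stands still between calls to the robot, and variables do not carry over. Pictures are saved under pics/ and viewed, about 8 in all and at most 12, crops included, and the job is handed in when it is done.

```bash
ls; mkdir -p pics; cat > h.py <<'E'
import numpy as np, cv2
from bench import env, hand, imaging, job
def K(c):
    f=192/np.tan(np.radians(c["vertical_fov"])/2)
    return np.array([[f,0,c["cx"]],[0,f,c["cy"]],[0,0,1.]])
def save(c,n): cv2.imwrite(f"pics/{n}.png",c["frame"][:,:,::-1])
def cloud(c):
    v,u=np.mgrid[0:384,0:512]
    p=cv2.undistortPoints(np.stack([u,v],-1).reshape(-1,1,2).astype(float),K(c),np.array(c["distortion"]))[:,0]
    d=c["depth"].reshape(-1,1); P=np.hstack([p*d,d])
    return ((P-c["t"])@c["R"]).reshape(384,512,3)
E
python3 - <<'E'
from h import *
import pickle
print(env.current_clock(),env.current_eef_rot(),env.hold_point_z,env.current_force())
cs={n:imaging.capture(n) for n in("top","scene")}
pickle.dump(cs,open("c.pkl","wb"))
im=np.hstack([cv2.resize(cs[n]["frame"],(800,600))[:,:,::-1] for n in cs])
for n in cs:
    cv2.imwrite(f"pics/{n}.png",cv2.resize(cs[n]["frame"],(800,600))[:,:,::-1]); print(n,cs[n]["R"],cs[n]["t"],cs[n]["distortion"])
E
```

```text
pics
0.0 [ 0.56960965  0.4187594  -0.42011687 -0.56893517] 0.0187 [-0.28491701 -0.60717608  1.18818378]
top [[-0.17675345 -0.9842452  -0.00442828]
 [-0.91558155  0.16607042 -0.36623905]
 [ 0.36120444 -0.06067956 -0.93051026]] [-1.39598720e-03  5.44842240e-01  1.74623169e+00] [0.03784909 0.         0.         0.         0.        ]
scene [[ 0.61426935 -0.78902036  0.01095586]
 [-0.53591443 -0.4273314  -0.72813707]
 [ 0.57919676  0.44140088 -0.68534398]] [-0.40825941  0.30515425  1.05613279] [-0.13461192  0.          0.          0.          0.        ]
```

View pics/top.png

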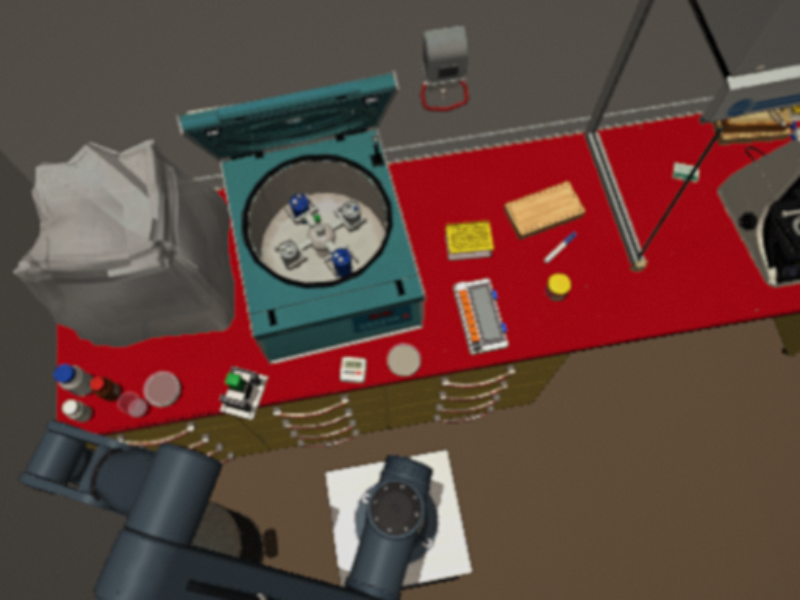

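View pics/scene.png

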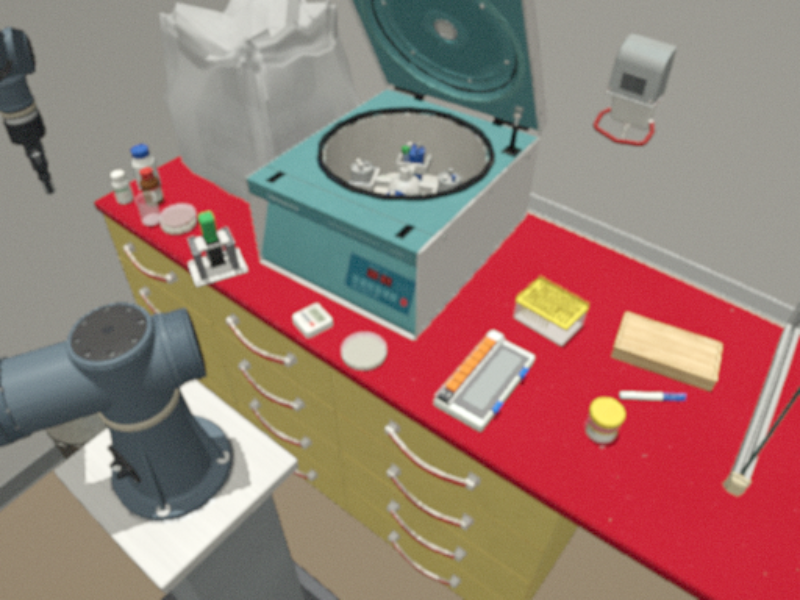

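Top view: stand about (243,391) with the green handle at (235,380); tray about (480,315), orange bar on its left. Scene view: dark clamp block at the near end (447,395), white block at the far end (497,340). I'll compute rough positions next, then look with the wrist camera.

```bash
python3 - <<'E'
from h import *
import pickle
cs=pickle.load(open("c.pkl","rb"))
from scipy.spatial.transform import Rotation as R
C=cloud(cs["top"]);S=cloud(cs["scene"])
def q(C,x,y):
    u,v=int(x*.64),int(y*.64); return np.median(C[v-1:v+2,u-1:u+2].reshape(-1,3),0).round(3)
for p in [(235,379),(243,400),(468,290),(475,343),(463,318),(485,317)]: print("top",p,q(C,*p))
for p in [(207,217),(447,395),(497,340),(470,367)]: print("scene",p,q(S,*p))
print("above bench by cloud:")
for n,X in(("top",C),("scene",S)):
    # handle: points by green
    f=cs[n]["frame"].astype(int); g=(f[...,1]>f[...,0]+50)&(f[...,1]>f[...,2]+40)&(X[...,0]<.7)&(X[...,2]>.05)&(X[...,2]<.2)
    P=X[g]; print(n,g.sum(),P.min(0),P.max(0),np.median(P,0))
    o=(f[...,0]>180)&(abs(f[...,1]-120)<50)&(f[...,2]<90)&(X[...,2]<.08)&(X[...,2]>.02)&(abs(X[...,1])<.4)
    P=X[o]; m=P.mean(0); w,V=np.linalg.eigh(np.cov((P-m)[:,:2].T)); print(o.sum(),m,V[:,1],P.min(0),P.max(0))
print(R.from_quat(env.current_eef_rot()).as_matrix().round(2))
print(imaging.capture("wrist")["tool_from_camera"].round(3))
E
```

```text
top (235, 379) [0.39  0.338 0.15 ]
top (243, 400) [0.353 0.339 0.077]
top (468, 290) [ 0.568 -0.304  0.029]
top (475, 343) [ 0.412 -0.29   0.033]
top (463, 318) [ 0.488 -0.273  0.026]
top (485, 317) [ 0.485 -0.333  0.026]
scene (207, 217) [0.392 0.337 0.149]
scene (447, 395) [ 0.403 -0.296  0.036]
scene (497, 340) [ 0.573 -0.297  0.038]
scene (470, 367) [ 0.477 -0.293  0.042]
above bench by cloud:
top 61 [0.37246364 0.32586281 0.1335777 ] [0.40510559 0.35742324 0.15962714] [0.38786563 0.34050808 0.15002645]
294 [ 0.60163925 -0.31509986  0.04934636] [-0.97596641  0.21792101] [ 0.41580456 -0.39997481  0.03106917] [ 0.75937302 -0.27332155  0.06910682]
scene 130 [0.3702676  0.32124143 0.09188923] [0.40225736 0.35235943 0.15354216] [0.38386762 0.3285652  0.13280134]
190 [ 0.55363826 -0.30644854  0.04522745] [-0.9863592   0.16460721] [ 0.41401763 -0.39984189  0.03025509] [ 0.76372763 -0.27397157  0.06470207]
[[ 0.3  -0.   -0.96]
 [ 0.96 -0.    0.3 ]
 [-0.   -1.    0.  ]]
[[ 1.     0.001 -0.    -0.   ]
 [ 0.001 -0.328  0.945 -0.143]
 [ 0.    -0.945 -0.328  0.084]
 [ 0.     0.     0.     1.   ]]
```

```bash
cat >> h.py <<'E'
from scipy.spatial.transform import Rotation as R
def down(yaw,flip=0):  # tool x (jaws) at yaw, tool y down
    c,s=np.cos(yaw+flip*np.pi),np.sin(yaw+flip*np.pi)
    X=np.array([c,s,0]);Y=np.array([0,0,-1.]);return R.from_matrix(np.stack([X,Y,np.cross(X,Y)],1)).as_quat()
def wrist(n=None):
    p=np.array(env.current_position());r=R.from_quat(env.current_eef_rot()).as_matrix()
    c=imaging.capture("wrist");T=np.array(c["tool_from_camera"])
    Rw=r@T[:3,:3];tw=r@T[:3,3]+p; c["R"]=Rw.T;c["t"]=-Rw.T@tw
    if n: cv2.imwrite(f"pics/{n}.png",cv2.resize(c["frame"],(800,600),interpolation=cv2.INTER_CUBIC)[:,:,::-1])
    return c
E
python3 - <<'E'
from h import *
import pickle
cs=pickle.load(open("c.pkl","rb"))
P=np.concatenate([cloud(cs[n])[cs[n]["depth"]>0] for n in cs])
m=(abs(P[:,1]-.34)<.2)&(P[:,0]<.6)&(P[:,0]>.3)&(P[:,2]>.17)
print("tall near stand",m.sum(),P[m].min(0),P[m].max(0))
for f in(0,1):
    print(f,env.solve_ik([.388,.34,.35],down(0,f)),env.solve_ik([.388,.34,.12],down(0,f)),env.solve_ik([.4,-.297,.12],down(0,f)),env.solve_ik([.58,-.297,.12],down(0,f)))
env.reach([.388,.34,.34],down(0,0))
c=wrist("w1");pickle.dump(c,open("w1.pkl","wb"));print(env.current_clock(),env.current_position())
E
```

```text
tall near stand 5673 [0.45555144 0.14011458 0.1700895 ] [0.59996572 0.5399682  0.43291638]
0 [ 5.02702156e-01  2.51832010e-01  1.53930741e+00 -4.44089210e-16
  1.35045323e+00  5.02702156e-01] [ 5.02702156e-01  5.52106288e-01  1.80654592e+00 -4.44089210e-16
  7.82940450e-01  5.02702156e-01] [-8.63369020e-01  5.35306211e-01  1.85015854e+00 -4.44089210e-16
  7.56127906e-01 -8.63369020e-01] [-6.44435472e-01  6.94199612e-01  1.45401850e+00 -4.44089210e-16
  9.93374545e-01 -6.44435472e-01]
1 [ 5.02702156e-01  2.51832010e-01  1.53930741e+00 -4.44089210e-16
  1.35045323e+00 -2.63889050e+00] [ 5.02702156e-01  5.52106288e-01  1.80654592e+00 -4.44089210e-16
  7.82940450e-01 -2.63889050e+00] [-8.63369020e-01  5.35306211e-01  1.85015854e+00 -4.44089210e-16
  7.56127906e-01  2.27822363e+00] [-6.44435472e-01  6.94199612e-01  1.45401850e+00 -4.44089210e-16
  9.93374545e-01  2.49715718e+00]
1.5 [0.3873767  0.34072032 0.3395363 ]
```

View pics/w1.png

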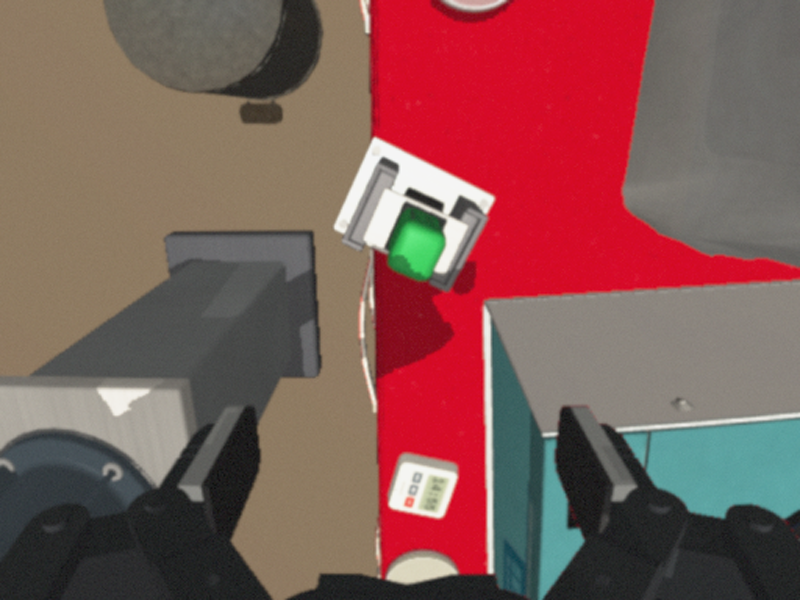

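Stand at (415,215) px, cheeks running from (390,160) to (350,245), i.e. roller x at about 65° yaw; handle top at (418,245). Centrifuge corner at (487,300). Now fit the geometry.

```bash
python3 - <<'E'
from h import *
import pickle
c=pickle.load(open("w1.pkl","rb"));C=cloud(c)
f=c["frame"].astype(int)
near=(np.hypot(C[...,0]-.39,C[...,1]-.35)<.12)&(c["depth"]>0)
g=(f[...,1]>f[...,0]+40)&(f[...,1]>f[...,2]+30)
def rect(m,n):
    P=C[m]; (x,y),(w,h),a=cv2.minAreaRect((P[:,:2]*1000).astype(np.float32)); print(n,m.sum(),"c",round(x,1),round(y,1),"wh",round(w,1),round(h,1),"a",round(a,1),"z",P[:,2].min().round(4),np.median(P[:,2]).round(4),P[:,2].max().round(4))
er=lambda m:cv2.erode(m.astype(np.uint8),np.ones((2,2)))>0
rect(er(near&g&(C[...,2]>.14)),"handle top")
rect(near&g&(C[...,2]>.143),"handle top raw")
for lo,hi in((.066,.080),(.08,.095),(.066,.095),(.004,.03)):
    rect(er(near&~g&(C[...,2]>lo)&(C[...,2]<hi)),(lo,hi))
red=(f[...,0]>150)&(f[...,1]<60)
print("bench z",np.median(C[near&red][:,2]))
cc=(C[...,2]>.2)&(C[...,0]>.4)&(C[...,1]<.4)&(c["depth"]>0);P=C[cc];print("centrifuge",P.min(0),P.max(0))
# zoom
K_=K(c);cv2.imwrite("pics/w1z.png",cv2.resize(c["frame"][75:200,200:330],(780,750)[:1]+(600,) if 0 else (624,600),interpolation=cv2.INTER_CUBIC)[:,:,::-1])
E
```

```text
handle top 903 c 394.4 342.6 wh 33.6 29.9 a 67.9 z 0.1433 0.1497 0.1524
handle top raw 967 c 394.1 342.5 wh 34.2 31.2 a 65.8 z 0.143 0.1496 0.1524
(0.066, 0.08) 552 c 423.1 327.2 wh 67.6 152.6 a 59.0 z 0.0701 0.0762 0.0799
(0.08, 0.095) 1428 c 420.9 328.0 wh 70.7 157.2 a 60.8 z 0.08 0.0839 0.0948
(0.066, 0.095) 2349 c 421.1 328.5 wh 71.9 157.3 a 60.8 z 0.0701 0.0826 0.0948
(0.004, 0.03) 1468 c 413.9 332.2 wh 91.9 166.6 a 61.9 z 0.004 0.0064 0.0299
bench z 0.0003230925912110399
centrifuge [0.40003472 0.1163117  0.20000929] [0.63206614 0.3999921  0.42584724]
```

View pics/w1z.png

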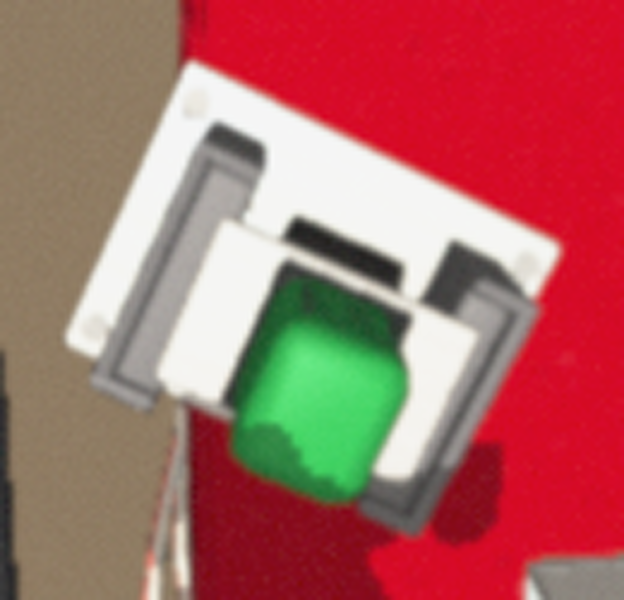

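The zoom shows base corners at (190,62), (558,245) and (68,340), and plate corners at (225,222), (478,325), (158,398) and (400,480). I'll intersect those rays with their known heights.

```bash
cat >> h.py <<'E'
def ray(c,px,z):
    p=cv2.undistortPoints(np.array(px,float).reshape(-1,1,2),K(c),np.array(c["distortion"]))[:,0]
    d=np.c_[p,np.ones(len(p))]@c["R"]; o=-c["R"].T@c["t"]
    return o+d*((z-o[2])/d[:,2])[:,None]
E
python3 - <<'E'
from h import *
import pickle
c=pickle.load(open("w1.pkl","rb"))
z=lambda L:[(200+x/4.8-.4,75+y/4.8-.4) for x,y in L]
def pr(n,P):
    P=P[:,:2]*1000;print(n,P.round(1).tolist(),"len",[np.linalg.norm(P[i]-P[0]).round(1) for i in range(1,len(P))],"ang",[np.degrees(np.arctan2(*(P[i]-P[0])[::-1])).round(1) for i in range(1,len(P))],"mid",((P[1]+P[2])/2).round(1))
pr("base tl,tr,bl",ray(c,z([(190,62),(560,246),(66,343)]),.006))
pr("plate tl,tr,bl",ray(c,z([(225,222),(478,325),(158,398)]),.084))
P=ray(c,z([(225,222),(400,480)]),.084)[:,:2]*1000;print("plate centre diag",P.mean(0))
P=ray(c,z([(215,150),(540,305),(92,380),(418,535)]),.082)[:,:2]*1000;print("cheek outer tl,tr,bl,br",P.round(1).tolist(),P.mean(0), np.degrees(np.arctan2(*(P[1]-P[0])[::-1])),np.degrees(np.arctan2(*(P[2]-P[0])[::-1])),np.linalg.norm(P[1]-P[0]),np.linalg.norm(P[2]-P[0]))
E
```

```text
base tl,tr,bl [[359.0, 409.1], [465.9, 357.7], [320.9, 328.7]] len [np.float64(118.6), np.float64(88.9)] ang [np.float64(-25.7), np.float64(-115.4)] mid [393.4 343.2]
plate tl,tr,bl [[371.6, 374.1], [433.8, 349.1], [354.4, 330.5]] len [np.float64(67.0), np.float64(46.9)] ang [np.float64(-21.9), np.float64(-111.5)] mid [394.1 339.8]
plate centre diag [393.5331888  341.68460582]
cheek outer tl,tr,bl,br [[369.3, 391.1], [449.2, 353.8], [337.8, 334.6], [420.6, 293.9]] [394.21885019 343.34100374] -25.002792650881247 -119.21076907133677 88.17354171295943 64.6823458515876
```

```bash
python3 - <<'E'
from h import *
import pickle
cs=pickle.load(open("c.pkl","rb"))
P=np.concatenate([cloud(cs[n])[cs[n]["depth"]>0] for n in cs]+[cloud(pickle.load(open("w1.pkl","rb")))[:230].reshape(-1,3)])
for y in np.arange(-.15,.5,.05):
    m=(P[:,1]>y)&(P[:,1]<y+.05)&(P[:,2]>.16)&(P[:,2]<.5)&(P[:,0]>.4)
    if m.sum()>5: print(round(y,2),np.percentile(P[m,0],1).round(3),P[m&(P[:,0]<.55)][:,2].max(initial=0).round(3))
yaw=np.radians(68)
env.reach([.3943,.3422,.22],down(yaw))
print(env.servo_line([.3943,.3422,.099],vel=.08,until_force=8),env.current_position(),env.current_force())
hand.close(60); print(env.current_grip_width(),env.current_force(),env.current_clock())
E
```

```text
-0.15 0.484 0.253
-0.1 0.48 0.253
-0.05 0.477 0.253
0.0 0.473 0.254
0.05 0.47 0.257
0.1 0.467 0.254
0.15 0.463 0.254
0.2 0.462 0.255
0.25 0.46 0.253
0.3 0.584 0.0
0.35 0.576 0.0
0.4 0.572 0.0
0.45 0.567 0.0
False [0.39462611 0.34241707 0.09947982] [ 0.25985525 -0.24614761 -0.36799946]
0.035158133501573326 [-0.90602594 -1.43643402  4.82440197] 4.7833
```

```bash
python3 - <<'E'
from h import *
import pickle
hand.close(90)
env.servo_line([.3946,.3424,.215],vel=.12)
print(env.current_force(),env.current_grip_width())
env.servo_line([.39,.2,.23],down(np.radians(40)),vel=.2)
env.servo_line([.39,-.25,.25],down(0),vel=.25)
env.reach([.49,-.37,.34],down(0))
c=wrist("w2");pickle.dump(c,open("w2.pkl","wb"));print(env.current_clock(),env.current_position(),env.current_grip_width())
E
```

```text
[-0.53829663 -0.76730306 -2.99787966] 0.03515015782131528
9.7333 [ 0.48861146 -0.36765352  0.3382438 ] 0.03504010709794206
```

View pics/w2.png

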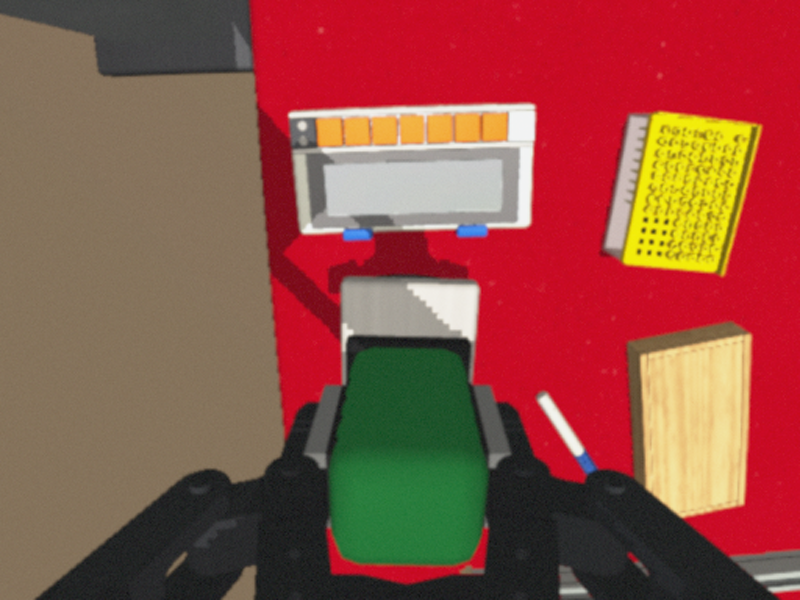

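Roller held square in the jaws; the tray bar runs from dark block (303,131) to white block (521,122). I'll enlarge that.

```bash
python3 - <<'E'
from h import *
import pickle
c=pickle.load(open("w2.pkl","rb"))
cv2.imwrite("pics/w2z.png",cv2.resize(c["frame"][60:155,180:350],(800,447),interpolation=cv2.INTER_CUBIC)[:,:,::-1])
C=cloud(c)
for u in range(190,342,8): print(u,(C[80:87,u].mean(0)*1000).round(1) )
E
```

```text
190 [ 399.7 -291.5   36.8]
198 [ 409.7 -291.6   35.9]
206 [ 420.6 -291.6   40.7]
214 [ 430.6 -291.7   40.2]
222 [ 440.7 -291.7   40.8]
230 [ 450.7 -291.8   41. ]
238 [ 460.7 -291.8   42.3]
246 [ 470.7 -291.8   42.3]
254 [ 480.5 -291.9   36.1]
262 [ 490.5 -291.8   41.2]
270 [ 500.5 -291.8   41.3]
278 [ 510.4 -291.7   42. ]
286 [ 520.4 -291.7   41.3]
294 [ 530.3 -291.6   41.9]
302 [ 540.3 -291.6   41.9]
310 [ 550.3 -291.5   41.2]
318 [ 560.3 -291.4   41.3]
326 [ 571.2 -291.4   36.5]
334 [ 581.4 -291.3   36.1]
```

View pics/w2z.png

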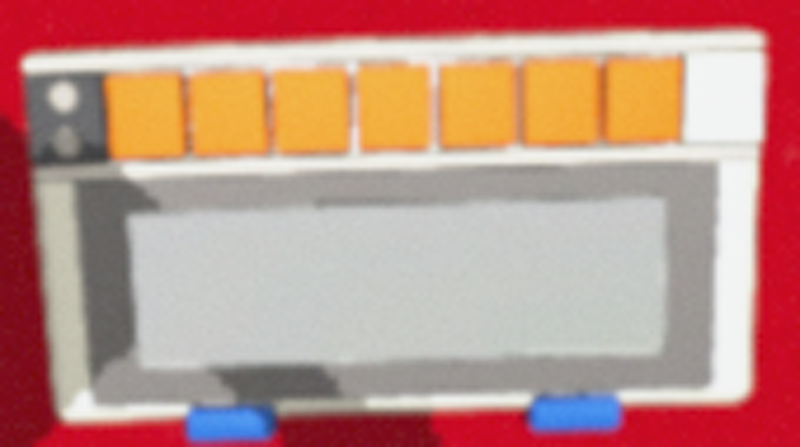

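Dark block spans x 28–105, y 74–161; white block spans x 684–764, y 52–145 (zoom pixels).

```bash
python3 - <<'E'
from h import *
import pickle
c=pickle.load(open("w2.pkl","rb"));s=4.706
P=ray(c,[(180+x/s-.4,60+y/s-.4) for x,y in [(28,74),(104,74),(33,163),(105,160),(684,54),(764,50),(684,147),(764,143)]],.036)[:,:2]*1000
print(P.round(1).tolist())
a,b=P[:4].mean(0),P[4:].mean(0);d=b-a
print(a,b,np.linalg.norm(d),"yaw",np.degrees(np.arctan2(d[1],d[0])))
print(np.degrees([np.arctan2(*(P[j]-P[i])[::-1]) for i,j in((0,5),(2,7))]))
E
```

```text
[[394.4, -282.1], [414.8, -282.3], [394.4, -305.4], [414.1, -304.7], [569.2, -276.9], [590.6, -275.6], [570.5, -301.0], [592.2, -299.7]]
[ 404.44738027 -293.63585259] [ 580.60502745 -288.32315991] 176.23774103129077 yaw 1.7274449133820289
[1.90005749 1.63699908]
```

```bash
python3 - <<'E'
from h import *
a=np.array([.4044,-.2936]);b=np.array([.5806,-.2883]);q=down(np.radians(1.75))
env.reach([*a,.19],q)
env.servo_line([*a,.14],vel=.1); env.sleep(.2); f0=np.array(env.current_force())
hit=env.servo_line([*a,.115],vel=.03,until_force=3)
p=np.array(env.current_position());print(hit,p,np.array(env.current_force())-f0)
zt=.1165
if hit and abs(p[2]-.125)<.006:
    env.servo_line([*a,zt],vel=.03); env.sleep(.2);print(env.current_position(),np.array(env.current_force())-f0)
    for k in (1/3,2/3,1):
        env.servo_line([*(a+(b-a)*k),zt],vel=.045);print(np.array(env.current_position()).round(4),(np.array(env.current_force())-f0).round(1),env.current_grip_width())
    env.servo_line([*b,.15],vel=.08)
    env.sleep(.2);print((np.array(env.current_force())-f0).round(1))
    env.reach([.49,-.37,.34],down(0)); env.sleep(.2)
    import pickle
    c=wrist("w3");pickle.dump(c,open("w3.pkl","wb"));C=cloud(c)
    t=(b-a)/np.linalg.norm(b-a)
    m=(a+b)/2;n=np.array([-t[1],t[0]])
    X=(C[...,:2]-m)@t;Y=(C[...,:2]-m)@n
    for x in (-88.5,-66,-44,-22,0,22,44,66,88.5):
        k=(abs(X-x/1000)<.007)&(abs(Y)<.006); print(x,k.sum(),(np.median(C[k][:,2])*1000).round(2))
print(env.current_clock())
E
```

```text
True [ 0.40357943 -0.29357669  0.12529594] [-1.93048447 -2.93867665  7.59093968]
[ 0.40404754 -0.29383105  0.11754624] [-3.89316594 -2.20837635 14.58206263]
[ 0.4651 -0.2933  0.1183] [-0.4 -2.2 14.4] 0.034942277775241275
[ 0.5242 -0.2923  0.1188] [ 0.3 -2.9 12.3] 0.03490973512264384
[ 0.5835 -0.2915  0.1194] [-0.3 -5.2 12.3] 0.034871115959757136
[-0.5 -1.2  0. ]
-88.5 103 36.36
-66 110 36.27
-44 110 36.31
-22 106 36.15
0 902 480.94
22 105 36.4
44 112 36.39
66 110 36.07
88.5 109 36.43
18.85
```

```bash
python3 - <<'E'
from h import *
import pickle
c=pickle.load(open("w3.pkl","rb"));C=cloud(c)
a=np.array([.4044,-.2936]);b=np.array([.5806,-.2883]);t=(b-a)/np.linalg.norm(b-a);m=(a+b)/2;n=np.array([-t[1],t[0]])
X=(C[...,:2]-m)@t;Y=(C[...,:2]-m)@n
for x in np.array([-88.5,-66,-44,-22,0,22,44,66,88.5]):
    o=[]
    for dx in(-6,0,6):
        k=(abs(X-(x+dx)/1000)<.003)&(abs(Y)<.008)&(C[...,2]<.1);o.append((C[k][:,2].mean()*1000).round(2))
    print(x,o)
E
```

```text
-88.5 [np.float64(36.44), np.float64(36.38), np.float64(36.17)]
-66.0 [np.float64(36.21), np.float64(36.3), np.float64(36.1)]
-44.0 [np.float64(36.19), np.float64(36.33), np.float64(36.21)]
-22.0 [np.float64(36.27), np.float64(36.5), np.float64(36.11)]
0.0 [np.float64(36.19), np.float64(36.23), np.float64(36.18)]
22.0 [np.float64(36.22), np.float64(36.23), np.float64(36.06)]
44.0 [np.float64(36.38), np.float64(36.41), np.float64(36.12)]
66.0 [np.float64(35.87), np.float64(36.32), np.float64(36.46)]
88.5 [np.float64(36.21), np.float64(36.5), np.float64(36.38)]
```

View pics/w3.png

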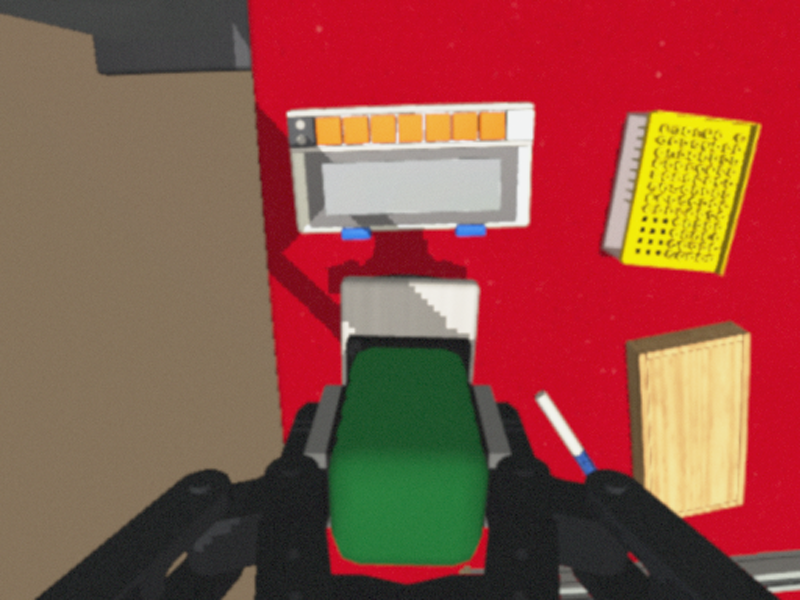

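All links are down at block height (within the noise of about 0.3 mm), and the grasp is unchanged. Returning the roller the way it came.

```bash
python3 - <<'E'
from h import *
import pickle
env.reach([.39,-.25,.25],down(0))
env.servo_line([.39,.2,.24],down(np.radians(40)),vel=.25)
q=down(np.radians(66.5))
env.servo_line([.3944,.3427,.215],q,vel=.2)
env.servo_line([.3944,.3427,.112],vel=.1); env.sleep(.3)
print(env.current_position(),env.current_force())
hit=env.servo_line([.3944,.3427,.097],vel=.03,until_force=3)
print(hit,env.current_position(),env.current_force(),env.current_clock())
if hit and abs(env.current_position()[2]-.0995)<.003:
    hand.open_jaws(); env.sleep(.3)
    env.servo_line([.3944,.3427,.24],vel=.12)
    env.servo_line([.388,.34,.34],down(0),vel=.15); env.sleep(.2)
    c=wrist();pickle.dump(c,open("w4.pkl","wb"))
    cv2.imwrite("pics/w4z.png",cv2.resize(c["frame"][75:200,200:330],(624,600),interpolation=cv2.INTER_CUBIC)[:,:,::-1])
    C=cloud(c);f=c["frame"].astype(int)
    g=(f[...,1]>f[...,0]+40)&(f[...,1]>f[...,2]+30)&(C[...,2]>.14)&(C[...,2]<.17)&(np.hypot(C[...,0]-.39,C[...,1]-.35)<.1)
    P=C[g];print(cv2.minAreaRect((P[:,:2]*1000).astype(np.float32)),np.median(P[:,2]))
print(env.current_clock(),env.current_force())
E
```

```text
[0.39456732 0.34282704 0.1123782 ] [ 0.75812862  0.17305751 -3.13405522]
True [0.39441726 0.34267343 0.09946551] [-0.52362451  0.67801484  3.86752252] 24.35
((394.34454345703125, 343.5207214355469), (34.54256057739258, 31.159215927124023), 65.92295837402344) 0.14951034501636018
28.0833 [-0.86963338 -0.2155041  -0.52791718]
```

View pics/w4z.png

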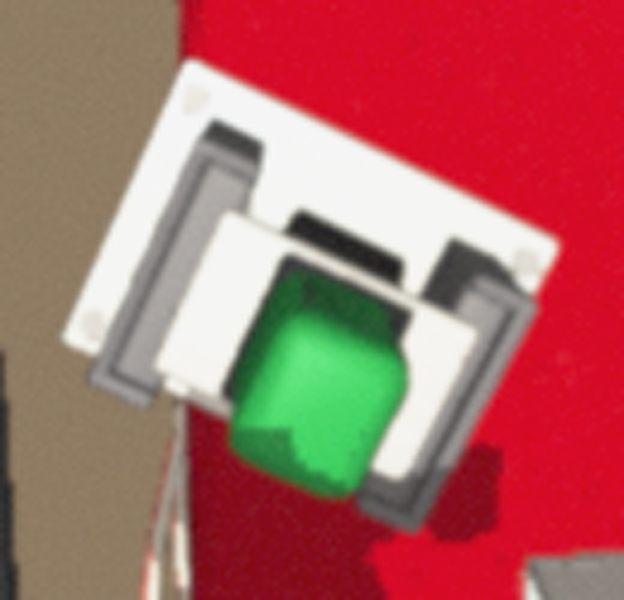

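The roller sits upright between the lips (plate corners about (228,210) to (400,478)), with its handle top at 149.5 mm as at the start. Handing in.

```bash
python3 -c "
from bench import job
job.hand_in()"
```

```text
the job is handed in; nothing more can be done
```

The seal bar is rolled closed and the roller is back in its stand; I handed the job in at about 28 s of the 72 s allowed.

- **Rolling:** I took the roller by its handle and pressed it onto the clamp block. Then I rolled it in one pass to the end block; the force read 12–14.5 N at the four points I checked.
- **Links:** The depth check afterwards put all seven links level with the blocks, at about 36.1–36.5 mm with roughly 0.3 mm of noise. They stood at 40–42 mm before.
- **Roller:** It was set down on contact at the same height it was picked from. The last picture shows it upright between the lips, with the handle top at 149.5 mm as before. The gripper is clear of it.
- **Sideways drift:** Towards the end of the roll the wheel drifted about 3 mm across the bar, with up to 5 N of side force. The wheel is wide enough that it still covered the links.
- **Other things:** I kept the arm clear of them. The tip rack looks unmoved in the pictures before and after the roll. I did not re-measure the petri dish, timer or jar.

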